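# Shift the lathe's gated speed lever to the green range

## Robot

A 6-joint arm with a two-finger parallel gripper is mounted at the origin on the work surface. World frame = base frame: x ahead of the robot, y to its left, z up, the work surface at z = 0. Lengths are in m, angles in rad, forces in N, time in s.
With the tool pointing down it reaches from about 0.3 to 0.85 m from the base axis. Payload 5.4 kg.
Tool frame: the origin (TCP) lies at the very end of the fingers, on their centre line; the grasp point (between the pads) lies env.pinch_z behind it (env.pinch_z is the distance from the TCP to the grasp point, in m); y points along the fingers, x is the direction in which the jaws open and shut, and the axes are right-handed (so a half turn about y gives the same grasp; the last joint's range is limited). The gripper opens to 85 mm and grips with 20 to 120 N. Pads are 22 mm wide; open, the fingers measure 114 mm over their backs; the gripper's body (76 mm by 85 mm) begins 54 mm behind the grasp point. The pads swing forward as they close: fully open they stand 13 mm farther back than shut.
Start: joints at [1.043, 0.158, 1.597, -0, 1.386, -0.21], TCP at [0.18, 0.546, 0.231] pointing down, gripper open.
Joint ranges: [-2.91, 2.91], [-0.94, 2.29], [0.18, 2.7], [-1.29, 4.43], [0.17, 2.64], [-3, 3]. Speed limits (rad/s): [2.57, 2.57, 3.14, 3.14, 3.14, 3.14].

## Interface

Orientations are given as a rotation vector (axis times angle).
In Python, from cell import read_state, snapshot, order, spot_in, spot_point, env gives the robot as it stands.
- The arm moves only by the tool apply_moves, never from a script. Its argument "rows" is a list of rows, each a list of 3 entries, a list of its own where there are three numbers: the shift along the world's x, y, z in mm, then the turn, a rotation vector about the world's x, y, z in rad, then the opening, from -1 (shut) to 1 (fully open). In form: [[[tx, ty, tz], [rx, ry, rz], grip], ...]. A call has 1 to 20 rows; each row is the pose to reach, as a shift and turn from the pose commanded when the call began; what a row does not reach only later rows make up. A row lasts 1/10 s, in which the tool goes at most 50 mm and 8.59 degrees, less where a joint would pass 70% of its speed; a pose out of reach is approached as far as the arm can. A call with a gripper value outside its range is refused whole. The fingers move at their own pace and stop on an object; "newtons" is the grip in N (left out, the last holds). Time passes only in rows, so rows that repeat a pose let the fingers close. It gives the time, the measured TCP pose, the force and the opening at its end, in the units of the state.
- read_state(): the state, without advancing time (a new reading comes with each control period).
- snapshot(name): name is "scene" or "top" or "wrist"; returns a dict with "img" (480x640x3 uint8, red, green, blue), "K" (3x3 intrinsics, pixels), "xyz" and "attitude" of the camera in the world; the wrist camera has in their place "tool_from_camera" (4x4, takes a point from camera to tool coordinates, whose origin is the TCP and whose axes are the tool frame's). Camera axes: x right, y down, z forward; pixel columns grow to the right and rows downward; lengths in m; the calibration is good to about 2 mm. A picture is of the moment at which its call begins: read the wrist's pose just before it. There is no depth.
- order.sign_off(): hands the job in, once; it reports no verdict.
Trained networks look in the newest picture that a camera, given by its name, has taken for a name from the list of things; names that differ only in an ending like _2 or _b are one class to them, and where a whole thing is asked for, a point or a joint stands for the part that bears it (a point fixed in the world has none). Each returns a list of dicts, best first, with "conf" (0 to 1); they miss things now and then, are a little off and sometimes report something else, mostly with a low value. They report only what shows in the picture. A call takes as long as a camera call.
- spot_in(camera, query): "xy" ([column, row] as shares, 0 to 1, of the picture: columns of its width, rows of its height, amid what is visible of it).
- spot_point(camera, query): "xy" ([column, row] as shares, 0 to 1, of the picture: columns of its width, rows of its height: a listed point, or the origin of a listed thing).
The state is a dict: "t": time; "joint_pos": joint angles; "qd": joint speeds; "effort": joint torques, N m; "tcp_pos": TCP position; "eef_rot": TCP orientation; "wrist_force": force on the tool from outside, world axes, zero at the start; "torque": the same for the moment, N m; "finger_gap": finger opening in m.
Only numpy, scipy, OpenCV 4.12 (cv2) and the standard library are available. Lean on these libraries where they do the work, as an engineer would, in place of code of your own. Each camera call takes 0.05 s, during which the arm holds its last target. There are 200 camera calls.

## Task

The lathe's speed lever is parked in the one notch of its gate that has no colour mark. Tip it up out of that notch, take it along the gate and lower it fully down into the notch with the green mark, then let go of it. Leave the other things on the bench where they lie.

Things in the scene. Friction and masses are not known exactly. Their poses are not given: they have to be found in the camera images.
- selector: Fixed speed selector: cream box 160 (x) by 220 (y) mm, steel gate plate on top, plate top 100 mm above the bench. Origin: centre of its underside, z up. Four notches on the robot's side (-x), middles at y = -63, -21, +21, +63 mm, each 25 mm wide, closed at x = -37, open at x = 0 into one cross slot (x = 0 to 36) that joins them. The lever starts in the unmarked one, y = -21.
- pivot (a point): Point on the lever's tipping axis, which runs level along the selector's y, 35 mm above the bench, at selector x = 20 mm; the point slides along y with the lever (selector y = -0.021 + joint carriage).
- carriage (a joint): Lever's travel along the gate in m, towards the selector's +y: 0 in the middle of the unmarked starting notch; the notch middles are at -0.042, 0, +0.042, +0.084. About 6 mm of play either way in a notch. Needs about 2.5 N and stays where it is left. The starting value varies a little.
- lever (a joint): Tip angle in rad: 0 = fully lowered in a notch, leaning 0.61 from upright towards the selector's -x; grows as it is raised towards +x; 0.61 upright; stop at 0.70. Above 0.4 it is clear of the notches and free to go sideways; below, the walls between the notches block it. Needs about 0.22 N m (2 N at the handle) and stays where it is left.
- handle_end (a point): Free end of the lever's turned wooden handle (round, 25 mm thick, red ferrule at its foot), 180 mm from the pivot; the handle runs from 97 to 180 mm, below it is a bare 12 mm steel stem. The end is 182 mm above the bench when lowered, 215 mm when upright. Can be pushed or pinched from any side.
- stem (a point): Centre of the lever's 12 mm steel stem, 72 mm from the pivot axis along the lever, about where it passes through the gate plate.
- mark_green: Green colour mark, a flat tile 34 x 28 x 4 mm fixed on the gate plate at the closed end of a notch; its y middle is the notch's middle. Origin: centre of its underside, axes parallel to the selector's. Which of the three marked notches has this colour varies. The wanted notch.
- mark_yellow: Yellow colour mark, a flat tile 34 x 28 x 4 mm fixed on the gate plate at the closed end of a notch; its y middle is the notch's middle. Origin: centre of its underside, axes parallel to the selector's. Which of the three marked notches has this colour varies.
- mark_blue: Blue colour mark, a flat tile 34 x 28 x 4 mm fixed on the gate plate at the closed end of a notch; its y middle is the notch's middle. Origin: centre of its underside, axes parallel to the selector's. Which of the three marked notches has this colour varies.
- whistle_a: Bystander: loose turned wooden whistle, 102 mm long (its x), 21 mm thick, lying on the bench beside the selector. Origin: centre of its underside.
- whistle_b: Bystander: loose turned wooden whistle, 102 mm long (its x), 21 mm thick, lying on the bench. Origin: centre of its underside.
- whistle_c: Bystander: loose turned wooden whistle, 102 mm long (its x), 21 mm thick, lying on the bench. Origin: centre of its underside.
- spanner: Bystander: loose steel spanner, 160 mm long (its x), lying flat behind the selector. Origin: on its underside.
- blank: Bystander: loose square wooden blank 100 (x) x 30 x 30 mm beside the selector. Origin: centre of its underside.
- wax_tin: Bystander: closed round tin, 70 mm across, 60 mm high, standing. Origin: centre of its underside.
- gouge: Bystander: loose turning gouge lying flat, 368 mm long along its x (wooden handle at -x, red ferrule, steel blade at +x), 29 mm thick. Origin: on its underside, 160 mm from the handle's end.

How it is judged:
By the outcome, as a careful person would: the job done as asked, in the order asked, and still so for the second after the job is handed in, with the robot touching nothing.
It also fails if it takes over 54 s, if anything falls off the work surface, if the arm or the gripper's body presses on something with over 40 N, if the wrist force passes 120 N, or if a joint passes its speed limit or range.

## Working session

There is one attempt and no reset: what is moved stays moved. The work goes in short steps, Python scripts to look and compute and a tool call to move; the robot and the scene stay as the last step left them, time stands still between calls to the robot, and variables do not carry over. Pictures are saved under pics/ and viewed, about 8 in all and at most 12, crops included, and the job is handed in when it is done.

Besides the shell and the picture viewer there is one more tool, called by a JSON object that holds its "api" and its "payload", one argument or row to a line. apply_moves: Moves the arm, as the interface text tells. Its arguments: {"type":"object","properties":{"rows":{"type":"array","items":{"type":"array"}},"newtons":{"type":"number"}},"required":["rows"]}

```bash
mkdir -p pics; ls; cat > h.py <<'E'
import numpy as np, cv2
from cell import *
from scipy.spatial.transform import Rotation as R
def rot(a):
    a=np.array(a,float)
    if a.shape==(3,3): return a
    return R.from_rotvec(a).as_matrix() if a.size==3 else R.from_quat(a).as_matrix()
def save(s,n): cv2.imwrite(f'pics/{n}.png',s['img'][:,:,::-1])
def ray(s,px):
    K=np.array(s['K']); d=np.linalg.solve(K,[px[0],px[1],1.]); return np.array(s['xyz']),rot(s['attitude'])@d
def atz(s,px,z):
    o,d=ray(s,px); return o+d*(z-o[2])/d[2]
def proj(s,p):
    c=rot(s['attitude']).T@(np.array(p)-np.array(s['xyz'])); q=np.array(s['K'])@c; return q[:2]/q[2]
E
python3 - <<'E'
from h import *
st=read_state(); print(st, env.pinch_z)
for c in ['top','scene']:
    s=snapshot(c); save(s,c+'0'); print(c,s['xyz'],s['attitude'],s['K'])
    for q,z in [('selector',0),('mark_green',.1),('mark_yellow',.1),('mark_blue',.1),('pivot',.035),('handle_end',.182),('stem',.035+.072*.82),('whistle_a',0),('wax_tin',0),('blank',0),('spanner',0),('gouge',0)]:
        for r in spot_point(c,q)[:3]:
            px=np.array(r['xy'])*[640,480]; print(q,round(r['conf'],2),px.round(),atz(s,px,z).round(3))
E
```

```text
pics
{'t': 0.0, 'joint_pos': array([ 1.04292026e+00,  1.59042575e-01,  1.59825402e+00,  1.59078816e-05,
        1.38620265e+00, -2.10107292e-01]), 'qd': array([-0.00023428,  0.00047004, -0.00198711, -0.00103438, -0.00014524,
       -0.00048694]), 'effort': array([ 1.41132357e-03, -3.96021080e+01, -3.31420326e+01, -3.46382531e-04,
        8.57840118e-03,  1.42203817e-06]), 'tcp_pos': array([0.17936375, 0.54566907, 0.23030963]), 'eef_rot': array([-1.34371383, -0.97065705,  0.9735585 ]), 'wrist_force': array([-0.01104171, -0.41202471, -0.15533259]), 'torque': array([-0.02130301,  0.01908289,  0.06652647]), 'finger_gap': 0.08507389765836772} 0.0187
top [0.38561507 0.04896482 1.37958571] [-2.1302576   2.18611395 -0.16804412] [[543.17889976   0.         324.05939947]
 [  0.         543.17889976 240.15145629]
 [  0.           0.           1.        ]]
selector 0.96 [298. 239.] [0.582 0.088 0.   ]
mark_green 0.47 [281. 253.] [0.535 0.127 0.1  ]
mark_yellow 0.5 [265. 250.] [0.543 0.163 0.1  ]
mark_blue 0.66 [313. 260.] [0.516 0.052 0.1  ]
pivot 0.83 [308. 231.] [0.597 0.061 0.035]
handle_end 
[... 788 characters left out ...]
0.159 0.1  ]
mark_blue 0.59 [309. 240.] [0.521 0.059 0.1  ]
mark_blue 0.56 [334. 309.] [0.761 0.018 0.1  ]
pivot 0.59 [321. 272.] [0.604 0.06  0.035]
pivot 0.42 [381. 212.] [0.484 0.347 0.035]
handle_end 0.78 [314. 216.] [0.503 0.085 0.182]
handle_end 0.23 [381. 209.] [0.564 0.276 0.182]
stem 0.75 [321. 251.] [0.567 0.075 0.094]
whistle_a 0.63 [164. 337.] [ 0.581 -0.438  0.   ]
whistle_a 0.57 [373. 255.] [0.601 0.249 0.   ]
whistle_a 0.43 [381. 211.] [0.455 0.368 0.   ]
wax_tin 0.83 [136. 293.] [ 0.399 -0.478  0.   ]
wax_tin 0.3 [330. 238.] [0.481 0.156 0.   ]
blank 0.54 [273. 277.] [ 0.537 -0.076  0.   ]
spanner 0.65 [337. 306.] [0.716 0.058 0.   ]
gouge 0.79 [420. 204.] [0.489 0.509 0.   ]
```

```bash
python3 - <<'E'
import cv2,numpy as np
a=cv2.imread('pics/top0.png')[170:310,190:410]; b=cv2.imread('pics/scene0.png')[180:330,230:430]
cv2.imwrite('pics/c0.png',np.vstack([cv2.resize(a,(480,300),interpolation=2),cv2.resize(b,(400,300),interpolation=2)[:,:] if 0 else cv2.resize(b,(480,300),interpolation=2)]))
E
```

```text
(no output)
```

View pics/c0.png

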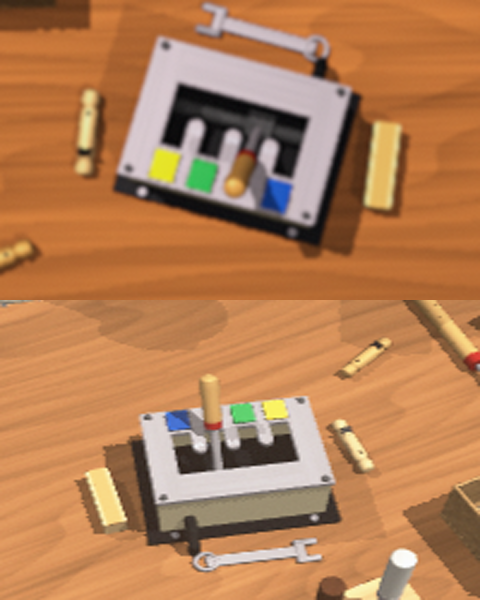

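Top view: along selector +y (leftwards in the picture) the order is blue (-63), lever (-21), green (+21), yellow (+63). So green is carriage +0.042. In the crop, green is at about (202,175) and the handle end at (236,185). Next I'll refine the selector pose and work out the approach.

```bash
python3 - <<'E'
from h import *
st=read_state(); 
P={}
for c in ['top','scene']:
    s=snapshot(c); hsv=cv2.cvtColor(s['img'],cv2.COLOR_RGB2HSV)
    m0=np.zeros((480,640),np.uint8)
    if c=='top': m0[170:310,240:370]=1
    else: m0[190:320,280:380]=1
    for n,lo,hi in [('g',(45,120,60),(80,255,255)),('y',(25,150,120),(35,255,255)),('b',(105,130,60),(125,255,255))]:
        m=cv2.inRange(hsv,lo,hi)*m0; k,l,stt,ce=cv2.connectedComponentsWithStats(m)
        i=1+np.argmax(stt[1:,4]); P[c,n]=atz(s,ce[i],.104); print(c,n,stt[i,4],ce[i].round(1),P[c,n].round(4))
    m=((hsv[...,1]<45)&(hsv[...,2]>140)).astype(np.uint8)*m0
    m=cv2.morphologyEx(m,cv2.MORPH_OPEN,np.ones((3,3)))
    cs=max(cv2.findContours(m,0,2)[0],key=cv2.contourArea)[:,0]
    w=np.array([atz(s,p,.1)[:2] for p in cs],np.float32)*1000
    print('plate rect',cv2.minAreaRect(w))
for c in ['top','scene']:
    d=(P[c,'y']-P[c,'g'])[:2]; print(c,'yaw',np.degrees(np.arctan2(-d[0],d[1])),np.linalg.norm(d))
Rm=rot(st['eef_rot']); print(Rm.round(3))
yaw=np.radians(-15)
y=np.array([-np.sin(yaw),np.cos(yaw),0]);z=np.array([0,0,-1.])
for sg in (1,-1):
    T=np.column_stack([sg*y,np.cross(z,sg*y),z]); print(sg,R.from_matrix(T@Rm.T).as_rotvec())
E
```

```text
top g 135 [282.  251.5] [0.5373 0.1236 0.104 ]
top y 140 [265.  246.9] [0.5494 0.1637 0.104 ]
top b 143 [316.2 260.9] [0.5129 0.0435 0.104 ]
plate rect ((587.7039794921875, 86.50804138183594), (219.4158477783203, 160.6376495361328), 73.24871826171875)
scene g 66 [330.6 236.2] [0.5394 0.1233 0.104 ]
scene y 63 [343.7 234.5] [0.5517 0.1626 0.104 ]
scene b 68 [303.4 240.1] [0.5157 0.0422 0.104 ]
plate rect ((589.646728515625, 86.4964599609375), (219.89923095703125, 159.7737579345703), 73.01801300048828)
top yaw -16.760274771375858 0.04182934343862371
scene yaw -17.349060643865734 0.04117244918304956
[[ 0.312  0.    -0.95 ]
 [ 0.95  -0.     0.312]
 [-0.    -1.    -0.   ]]
1 [-0.44889816 -1.50545037  0.04400287]
-1 [-2.10237234  0.62688953 -2.19301298]
```

{"api": "apply_moves", "payload": {
  "rows": [
    [[0,0,40],[0,0,0],1],
    [[25,-33,40],[0,0,0.02],1],
    [[50,-66,40],[0,0,0.02],1],
    [[75,-100,40],[0,0,0.02],1],
    [[100,-133,40],[0,0,0.02],1],
    [[125,-167,40],[0,0,0.02],1],
    [[150,-200,40],[0,0,0.02],1],
    [[175,-235,40],[0,0,0.02],1],
    [[200,-270,40],[0,0,0.02],1],
    [[225,-305,40],[0,0,0.02],1],
    [[250,-340,40],[0,0,0.02],1],
    [[275,-375,40],[0,0,0.02],1],
    [[300,-410,40],[0,0,0.02],1],
    [[320,-435,40],[0,0,0.02],1],
    [[340,-460,40],[0,0,0.02],1],
    [[340,-460,40],[0,0,0.02],1],
    [[340,-460,40],[0,0,0.02],1],
    [[340,-460,40],[0,0,0.02],1]
  ]
}}

```text
t: 3.2
tcp_pos: [0.5191, 0.087, 0.2713]
eef_rot: [-1.335, -0.988, 0.988]
wrist_force: [-0.6, -0.2, 0.7]
finger_gap: 0.0853
```

```bash
python3 - <<'E'
from h import *
st=read_state(); s=snapshot('wrist'); save(s,'w1')
print(st['tcp_pos'],rot(st['eef_rot']).round(3))
T=np.array(s['tool_from_camera']); M=np.eye(4); M[:3,:3]=rot(st['eef_rot']); M[:3,3]=st['tcp_pos']; W=M@T
s['xyz']=W[:3,3]; s['attitude']=W[:3,:3]
for q,z in [('handle_end',.182),('stem',.094)]:
    for r in spot_point('wrist',q)[:2]:
        px=np.array(r['xy'])*[640,480]; print(q,r['conf'],px,atz(s,px,z).round(4))
E
```

```text
[0.51914566 0.08697834 0.27128797] [[ 0.293 -0.    -0.956]
 [ 0.956  0.     0.293]
 [ 0.    -1.     0.   ]]
handle_end 0.68 [326.592 238.8  ] [0.5141 0.0873 0.182 ]
handle_end 0.37 [329.92  268.512] [0.5353 0.0832 0.182 ]
stem 0.59 [328.896 267.6  ] [0.5669 0.0734 0.094 ]
stem 0.24 [416.896 230.208] [0.5554 0.1621 0.094 ]
```

View pics/w1.png

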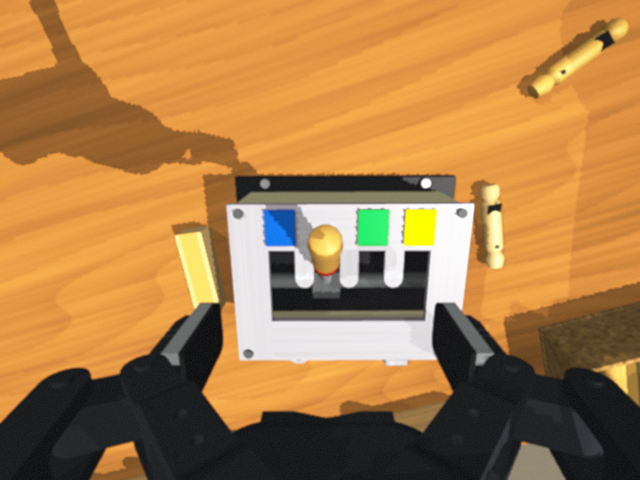

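The handle end at (326,240) is centred between the fingers, and green at (373,227) is the next notch over. I'll descend and pinch.

{"api": "apply_moves", "payload": {
  "rows": [
    [[0,0,-40],[0,0,0],1],
    [[0,0,-80],[0,0,0],1],
    [[0,0,-110],[0,0,0],1],
    [[0,0,-132],[0,0,0],1],
    [[0,0,-132],[0,0,0],1],
    [[0,0,-132],[0,0,0],0.2],
    [[0,0,-132],[0,0,0],-0.2],
    [[0,0,-132],[0,0,0],-0.6],
    [[0,0,-132],[0,0,0],-1],
    [[0,0,-132],[0,0,0],-1],
    [[0,0,-132],[0,0,0],-1],
    [[0,0,-132],[0,0,0],-1],
    [[0,0,-132],[0,0,0],-1],
    [[0,0,-132],[0,0,0],-1]
  ],
  "newtons": 30
}}

```text
t: 4.75
tcp_pos: [0.5201, 0.086, 0.1403]
eef_rot: [-1.336, -0.988, 0.987]
wrist_force: [-2.1, -0.0, 5.2]
finger_gap: 0.024
```

{"api": "apply_moves", "payload": {
  "rows": [
    [[6,-2,4],[0,0,0],-1],
    [[12,-4,8],[0,0,0],-1],
    [[18,-6,12],[0,0,0],-1],
    [[25,-8,15],[0,0,0],-1],
    [[31,-10,18],[0,0,0],-1],
    [[38,-12,20],[0,0,0],-1],
    [[45,-14,22],[0,0,0],-1],
    [[52,-16,24],[0,0,0],-1],
    [[59,-18,25],[0,0,0],-1],
    [[66,-20,26],[0,0,0],-1],
    [[72,-22,27],[0,0,0],-1],
    [[78,-24,27],[0,0,0],-1],
    [[78,-24,27],[0,0,0],-1],
    [[78,-24,27],[0,0,0],-1]
  ]
}}

```text
t: 6.15
tcp_pos: [0.5985, 0.0619, 0.1665]
eef_rot: [-1.337, -0.988, 0.986]
wrist_force: [0.1, 0.6, -4.2]
finger_gap: 0.0235
```

```bash
python3 - <<'E'
from h import *
st=read_state(); print(st['tcp_pos'],st['wrist_force'])
s=snapshot('scene'); save(s,'s2'); a=s['img'][150:330,230:430,::-1]
cv2.imwrite('pics/c2.png',cv2.resize(a,(600,540),interpolation=2))
E
```

```text
[0.59853086 0.06189835 0.16649985] [ 0.124305    0.63254428 -4.21749464]
```

View pics/c2.png

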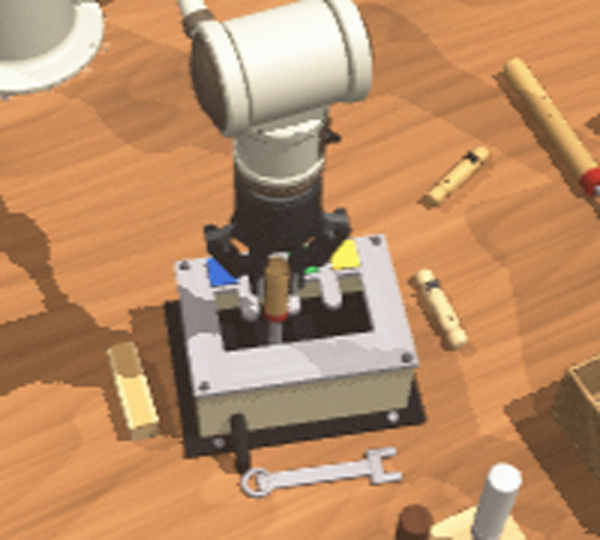

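The pinch held and the lever is upright (handle at (277,290) in the crop). Next it goes along the gate by 42 mm.

{"api": "apply_moves", "payload": {
  "rows": [
    [[2,7,0],[0,0,0],-1],
    [[4,13,0],[0,0,0],-1],
    [[6,20,0],[0,0,0],-1],
    [[8,27,0],[0,0,0],-1],
    [[10,33,0],[0,0,0],-1],
    [[12,40,0],[0,0,0],-1],
    [[12,40,0],[0,0,0],-1],
    [[12,40,0],[0,0,0],-1]
  ]
}}

```text
t: 7.0
tcp_pos: [0.6101, 0.1034, 0.1665]
eef_rot: [-1.334, -0.989, 0.985]
wrist_force: [2.0, 1.8, -4.9]
finger_gap: 0.0238
```

```bash
python3 - <<'E'
from h import *
st=read_state(); p=st['tcp_pos'];print(p,st['wrist_force'])
c,si=np.cos(.294),np.sin(.294); d=p[:2]-[.5885,.0865]; print('sel x,y',c*d[0]-si*d[1], si*d[0]+c*d[1])
s=snapshot('scene'); save(s,'s3'); a=s['img'][200:330,270:390,::-1]
cv2.imwrite('pics/c3.png',cv2.resize(a,(480,520),interpolation=2))
E
```

```text
[0.6101147  0.10336491 0.16645281] [ 1.99686575  1.76340639 -4.87946988]
sel x,y 0.015800103678886762 0.022404846606603992
```

View pics/c3.png

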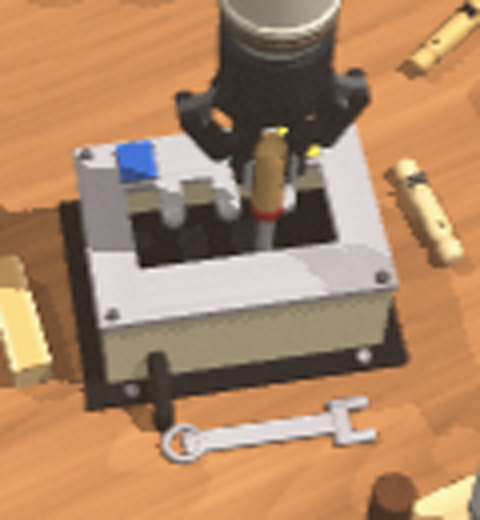

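The stem now sits between the second and third walls, in line with green (selector y = 22 mm by TCP). Now lower it along the reverse arc, with a small overshoot.

{"api": "apply_moves", "payload": {
  "rows": [
    [[-6,1,0],[0,0,0],-1],
    [[-12,3,-1],[0,0,0],-1],
    [[-19,5,-2],[0,0,0],-1],
    [[-26,7,-3],[0,0,0],-1],
    [[-33,9,-5],[0,0,0],-1],
    [[-40,11,-7],[0,0,0],-1],
    [[-47,13,-9],[0,0,0],-1],
    [[-53,15,-12],[0,0,0],-1],
    [[-60,17,-15],[0,0,0],-1],
    [[-66,19,-19],[0,0,0],-1],
    [[-72,21,-23],[0,0,0],-1],
    [[-78,23,-27],[0,0,0],-1],
    [[-82,24,-31],[0,0,0],-1],
    [[-82,24,-31],[0,0,0],-1],
    [[-82,24,-31],[0,0,0],-1]
  ]
}}

```text
t: 8.55
tcp_pos: [0.5261, 0.1266, 0.1355]
eef_rot: [-1.333, -0.985, 0.989]
wrist_force: [-2.7, 1.5, 8.6]
finger_gap: 0.0233
```

{"api": "apply_moves", "payload": {
  "rows": [
    [[0,0,0],[0,0,0],0],
    [[0,0,0],[0,0,0],1],
    [[0,0,0],[0,0,0],1],
    [[0,0,0],[0,0,0],1],
    [[0,0,0],[0,0,0],1],
    [[0,0,0],[0,0,0],1],
    [[0,0,30],[0,0,0],1],
    [[0,0,60],[0,0,0],1],
    [[0,0,100],[0,0,0],1],
    [[0,0,135],[0,0,0],1],
    [[0,0,135],[0,0,0],1],
    [[0,0,135],[0,0,0],1]
  ]
}}

```text
t: 9.75
tcp_pos: [0.5281, 0.1262, 0.271]
eef_rot: [-1.337, -0.988, 0.986]
wrist_force: [-0.2, -0.6, -0.2]
finger_gap: 0.0854
```

```bash
python3 - <<'E'
from h import *
st=read_state(); s=snapshot('wrist'); save(s,'w4')
T=np.array(s['tool_from_camera']); M=np.eye(4); M[:3,:3]=rot(st['eef_rot']); M[:3,3]=st['tcp_pos']; W=M@T
s['xyz']=W[:3,3]; s['attitude']=W[:3,:3]
c,si=np.cos(.294),np.sin(.294)
def sel(p): d=p[:2]-[.5885,.0865]; return np.array([c*d[0]-si*d[1], si*d[0]+c*d[1]]).round(4)
print(st['tcp_pos'])
s2=snapshot('scene')
for n,cam in (('wrist',s),('scene',s2)):
  for q,z in [('handle_end',.182),('stem',.094)]:
    for r in spot_point(n,q)[:1]:
        px=np.array(r['xy'])*[640,480]; print(n,q,r['conf'],px,sel(atz(cam,px,z)))
# expected handle end at several angles
for th in (0,.05,.1,.2):
    a=.61-th; x=.02-.18*np.sin(a); y=.021; p=[.5885+c*x+si*y,.0865-si*x+c*y,.035+.18*np.cos(a)]
    print(th,proj(s,p).round(1),proj(s2,p).round(1))
E
```

```text
[0.52810271 0.12617076 0.27103113]
wrist handle_end 0.81 [327.616 230.688] [-0.0798  0.02  ]
wrist stem 0.92 [330.112 267.12 ] [-0.0198  0.0225]
scene handle_end 0.68 [326.08  213.984] [-0.0845  0.0102]
scene stem 0.5 [331.712 249.504] [-0.0153  0.017 ]
0 [329.1 226.1] [329.8 213.8]
0.05 [329.2 239. ] [330.3 214.7]
0.1 [329.2 252.4] [330.8 215.8]
0.2 [329.4 280. ] [331.9 218.4]
```

View pics/w4.png

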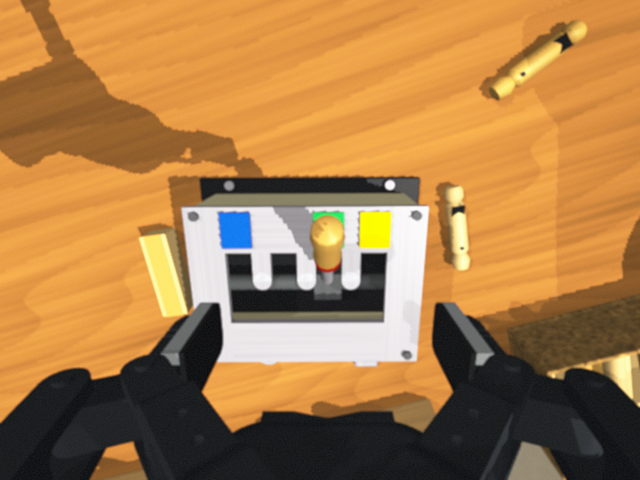

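The wrist view shows the lever in the green notch with its handle (327,231) lying over the green mark, about where θ = 0 predicts (329,226). As a check, I'll nudge it from the +x side with the fingers shut, to prove it is against its stop.

{"api": "apply_moves", "payload": {
  "rows": [
    [[26,-8,0],[0,0,0],0],
    [[53,-16,0],[0,0,0],-1],
    [[53,-16,0],[0,0,0],-1],
    [[53,-16,0],[0,0,0],-1],
    [[53,-16,0],[0,0,0],-1],
    [[53,-16,0],[0,0,0],-1],
    [[53,-16,0],[0,0,0],-1],
    [[53,-16,-40],[0,0,0],-1],
    [[53,-16,-80],[0,0,0],-1],
    [[53,-16,-105],[0,0,0],-1],
    [[53,-16,-121],[0,0,0],-1],
    [[53,-16,-121],[0,0,0],-1],
    [[45,-14,-121],[0,0,0],-1],
    [[40,-12,-121],[0,0,0],-1],
    [[37,-11,-121],[0,0,0],-1],
    [[37,-11,-121],[0,0,0],-1]
  ]
}}

```text
t: 11.65
tcp_pos: [0.5648, 0.1155, 0.1505]
eef_rot: [-1.336, -0.989, 0.986]
wrist_force: [0.5, -0.3, -0.5]
finger_gap: 0.0002
```

{"api": "apply_moves", "payload": {
  "rows": [
    [[-1,0.3,0],[0,0,0],-1],
    [[-2,0.6,0],[0,0,0],-1],
    [[-3,0.9,0],[0,0,0],-1],
    [[-4,1.2,0],[0,0,0],-1],
    [[-4,1.2,0],[0,0,0],-1]
  ]
}}

```text
t: 12.15
tcp_pos: [0.5606, 0.1164, 0.1492]
eef_rot: [-1.335, -0.987, 0.987]
wrist_force: [-0.9, 0.1, 0.1]
finger_gap: -0.0001
```

{"api": "apply_moves", "payload": {
  "rows": [
    [[-1,0.3,0],[0,0,0],-1],
    [[-2,0.6,0],[0,0,0],-1],
    [[-3,0.9,0],[0,0,0],-1],
    [[-3,0.9,0],[0,0,0],-1]
  ]
}}

```text
t: 12.55
tcp_pos: [0.5585, 0.1171, 0.1498]
eef_rot: [-1.337, -0.989, 0.986]
wrist_force: [2.9, -0.6, 1.3]
finger_gap: 0.0001
```

{"api": "apply_moves", "payload": {
  "rows": [
    [[-1,0.3,0],[0,0,0],-1],
    [[-1,0.3,0],[0,0,0],-1],
    [[-2,0.6,0],[0,0,0],-1],
    [[-2,0.6,0],[0,0,0],-1]
  ]
}}

```text
t: 12.95
tcp_pos: [0.5574, 0.1175, 0.1503]
eef_rot: [-1.339, -0.99, 0.985]
wrist_force: [5.6, -2.3, 1.5]
finger_gap: -0.0002
```

{"api": "apply_moves", "payload": {
  "rows": [
    [[-1,0.3,0],[0,0,0],-1],
    [[-2,0.6,0],[0,0,0],-1],
    [[-3,0.9,0],[0,0,0],-1],
    [[-3,0.9,0],[0,0,0],-1]
  ]
}}

```text
t: 13.35
tcp_pos: [0.556, 0.118, 0.1512]
eef_rot: [-1.342, -0.993, 0.983]
wrist_force: [9.5, -2.5, -0.0]
finger_gap: 0.0
```

Force climbs steadily to 10 N, well above the 2 N friction, so the lever is against its lower stop. Now back off, rise and retreat.

{"api": "apply_moves", "payload": {
  "rows": [
    [[10,-3,0],[0,0,0],-1],
    [[20,-6,0],[0,0,0],-1],
    [[20,-6,40],[0,0,0],-1],
    [[20,-6,80],[0,0,0],-1],
    [[20,-6,120],[0,0,0],-1],
    [[0,30,140],[0,0,0],-1],
    [[-20,70,140],[0,0,0],-1],
    [[-45,110,140],[0,0,0],-1],
    [[-70,150,140],[0,0,0],-1],
    [[-95,190,140],[0,0,0],-1],
    [[-120,220,140],[0,0,0],-1],
    [[-120,220,140],[0,0,0],-1],
    [[-120,220,140],[0,0,0],-1]
  ]
}}

```text
t: 14.65
tcp_pos: [0.4321, 0.339, 0.2886]
eef_rot: [-1.335, -0.987, 0.99]
wrist_force: [0.4, -0.7, 0.5]
finger_gap: -0.0005
```

```bash
python3 - <<'E'
from h import *
s=snapshot('top'); s2=snapshot('scene')
c,si=np.cos(.294),np.sin(.294)
def sel(p): d=p[:2]-[.5885,.0865]; return np.array([c*d[0]-si*d[1], si*d[0]+c*d[1]]).round(4)
for n,cam in (('top',s),('scene',s2)):
  for q,z in [('handle_end',.182),('stem',.094)]:
    for r in spot_point(n,q)[:1]:
        px=np.array(r['xy'])*[640,480]; print(n,q,r['conf'],px.round(),sel(atz(cam,px,z)))
a=s['img'][170:310,190:410,::-1]; b=s2['img'][180:330,230:430,::-1]
cv2.imwrite('pics/c5.png',np.vstack([cv2.resize(x,(480,300),interpolation=2) for x in (a,b)]))
E
```

```text
top handle_end 0.83 [274. 258.] [-0.087   0.0267]
top stem 0.54 [288. 238.] [-0.0231  0.017 ]
scene handle_end 0.63 [306. 242.] [ 0.0058 -0.0647]
scene stem 0.86 [334. 248.] [-0.0191  0.0248]
```

View pics/c5.png

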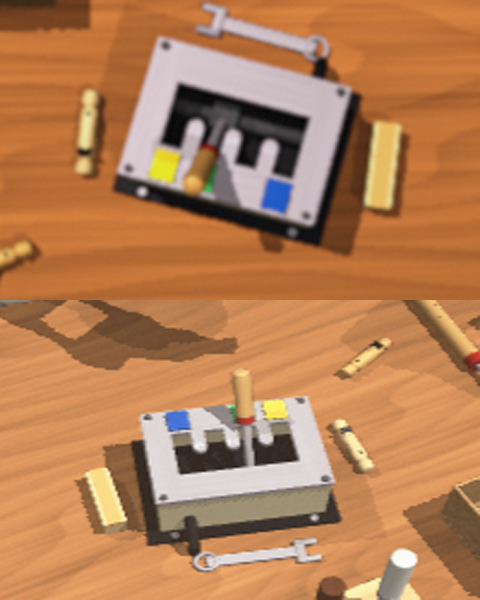

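The lever lies lowered over the green mark (top crop: handle end at (195,185), between the green notch's walls). The spanner, blank and whistles are where they were.

```bash
python3 -c "
from cell import *
print(order.sign_off())"
```

```text
the job is handed in; nothing more can be done
None
```

I pinched the handle and tipped the lever up to about 0.58 rad. I then took it 42 mm along the gate, lowered it into the green notch and let go. The job was handed in at about 15 s of the 54 s allowed.

**Last checks:**
- **Fully lowered:** a light push towards "down" with the fingers shut met resistance rising to about 10 N. The lever needs only about 2 N to move, so it is against its lower stop.
- **Right notch:** the final pictures show it in the green notch. The top camera puts the handle end at selector (-87, +27) mm, against an expected (-83, +21) mm. That is within the network's error and the play in the notch.
- **Other things:** the spanner, blank and nearby whistles look unmoved. The wax tin, the gouge and the far whistle were not checked again, but the arm never went down near them.
- **Arm clear:** it stands well away from the lever, with about 0 N at the wrist.

**One that disagreed:** the scene camera's last detection of the handle end gave (306, 242), which is a false hit near the blue notch. The picture itself and its stem detection (y = +25 mm) both put the lever in the green notch.

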